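Cock and fire the maker's-mark spring hammer

ROBOT

A 6-joint arm with a two-finger parallel gripper is mounted at the origin on the work surface. World frame = base frame: x ahead of the robot, y to its left, z up, the work surface at z = 0. Lengths are in mm, angles in rad, forces in N, time in s.
With the tool pointing down it reaches from about 275 to 850 mm from the base axis. Payload 5.2 kg.
Tool frame: the origin (TCP) lies at the very end of the fingers, on their centre line; the grasp point (between the pads) lies 19 mm behind it (tcp_to_grasp is the distance from the TCP to the grasp point, in mm); z points along the fingers, y is the line along which they close (so a half turn about z gives the same grasp; the last joint's range is limited). The gripper opens to 85 mm and grips with 20 to 120 N. Pads are 22 mm wide; open, the fingers measure 114 mm over their backs; the gripper's body (76 mm by 85 mm) begins 54 mm behind the grasp point. The pads swing forward as they close: fully open they stand 13 mm farther back than shut.
Start: joints at [-1.463, 0.259, 1.535, -0, 1.348, -0.203], TCP at [168.222, -523.647, 231.31] pointing down, gripper open.
Joint ranges: [-3.14, 3.14], [-0.91, 2.08], [0.19, 2.58], [-1.22, 4.36], [0.22, 2.71], [-3.12, 3.12]. Speed limits (rad/s): [2.57, 2.57, 3.14, 3.14, 3.14, 3.14].

INTERFACE

Orientations are given as a unit quaternion [w, x, y, z].
In Python, from station import read_state, capture, hand_in, tcp_to_grasp gives the robot as it stands.
- The arm moves only by the tool arm_command, never from a script. Its argument "targets" is a list that holds one entry, the list of rows, each a list of 5 numbers: the shift along the tool's x, y, z in units of 50 mm (1.0 is 50 mm), then the turn about the tool's z in units of 6 degrees (1.0 is 6 degrees), then the opening, from 0 (shut) to 1 (fully open). A call has 1 to 20 rows; each row shifts and turns the commanded pose from where the row before left it, along the tool's axes as they then stand; what a row does not reach is not made up. A row lasts 1/8 s, in which the tool goes at most 62.5 mm and 10.7 degrees, less where a joint would pass 70% of its speed; a pose out of reach is approached as far as the arm can. A call is refused whole if a number of a shift passes 1 or a number of a turn 1, either way. A call with a gripper value outside its range is refused whole. The fingers move at their own pace and stop on an object; "squeeze" is the grip in N (left out, the last holds). Time passes only in rows, so rows that do not move let the fingers close. It gives the time, the measured TCP pose, the force, the opening and the grip force at its end, in the units of the state.
- read_state(): the state, without advancing time (a new reading comes with each control period).
- capture(name): name is "scene" or "top"; returns a dict with "image" (384x512x3 uint8, red, green, blue), "vertical_fov" (degrees; the focal length in pixels is half the picture's height over the tangent of half this angle, whatever the lens; pixels are square), "cx", "cy" (the principal point, pixels), "camera_from_world" (4x4, takes a point from world to camera coordinates). Camera axes: x right, y down, z forward; pixel columns grow to the right and rows downward; lengths in mm; the calibration is good to about 2 mm. A picture is of the moment at which its call begins. There is no depth.
- hand_in(): hands the job in; it is judged then, once.
The state is a dict: "clock": time; "joints": joint angles; "joint_velocities": joint speeds; "joint_efforts": joint torques, N m; "tool_pos": TCP position; "tcp_rot": TCP orientation; "force": force on the tool from outside, world axes, zero at the start; "ft_torque": the same for the moment, N m; "grip_width": finger opening in mm; "gripper_force": force on a finger pad.
Only numpy, scipy, OpenCV 4.12 (cv2) and the standard library are available. Lean on these libraries where they do the work, as an engineer would, in place of code of your own. Each camera call takes 0.05 s, during which the arm holds its last target. There are 200 camera calls.

TASK

Stamp the maker's mark into the spoon clamped in the green marking jig: swing the red spring hammer gently back by its black sleeve until its sear catches it, without jamming it hard against the rubber buffer, and let go so that it stays cocked. Then, with the hand clear of the hammer, push the yellow trigger post to release it, so that the one free blow drives the brass punch home. Do not push the punch by hand, and leave the things lying around where they are.

Things in the scene. Friction and masses are not known exactly. Their poses are not given: they have to be found in the camera images.
- jig: Green marking jig, fixed: base plate 340 x 130 x 18 mm. Origin on the bench top, z up. x runs along the plate from the grip end (edge x = -140 mm) to the trigger end (edge x = 200); y across it (edges +-65), +y roughly towards the robot. The red hammer lies along y = 0 from its hinge towards -x; under its head a brass punch (14 mm) at x = -50 in a steel guide 58 mm high, on a clamped wooden spoon.
- hinge (a point): Fixed on the jig: middle of the hammer's hinge, 75 mm along the jig's x, y = 0, 85 mm above the bench, between green cheeks 47 mm wide overall and 103 mm high. Axes as the jig's; the hinge axis is the y axis, and the hammer swings from level (-x) up and back towards +x.
- hammer (a joint): Its angle, rad: 0 level on the raised punch, grows as it is swung up and back, -0.06 when the punch is home. The spring pulls it back: 4 to 6 N at the sleeve to lift, 6 to 8 N near the catch, where the tail also pushes the sear aside. The sear snaps over it somewhere from 0.98 to 1.5 rad, as its height is set; it then stays when let go. About 0.03 rad farther the tail meets the rubber buffer.
- grip (a point): Middle of the hammer's black sleeve, on its axis: 16 mm diameter, 70 mm long along the jig's y (y 35 to 105 mm), 165 mm from the hinge axis and 85 mm above the bench at rest. Turns with the hammer. It spins freely on its rod: gripped from above, fingers closing across it, it can be carried along the arc with the hand kept pointing down. Below: base plate and spoon handle (top 40 mm).
- buffer (a joint): Squeeze of the black rubber buffer, m: 0 free. 24 N per mm at the buffer; felt at the sleeve as about 2 N more per mm of sleeve travel (1 mm of squeeze = 3.5 mm at the sleeve, 7 N). More than 0.0015 is jammed too hard. The buffer stands on the sear carriage. The reading is no finer than 1 or 2 mm: go by feel.
- column (a point): Fixed on the jig: middle of the top of the green column, 50 x 14 mm, 130 mm above the bench, a thin brass screw on it to 165 mm; 125 mm along the jig's x, -54 mm along y. It carries the brass sear carriage with sear, trigger and buffer, whose height is set from 7 mm up to 13 mm down, differing from jig to jig (not measured).
- trigger_rest (a point): Fixed on the jig, axes as the jig's: middle of the top of the yellow trigger post at rest, carriage at its mark: 168 mm along x, -24 mm along y, 145 mm above the bench. The post is upright, 16 mm diameter, 55 mm tall (about 90 to 145 mm above the bench, +7 to -13 mm with the carriage). It slides level towards the jig's -y; push it from its free +y side.
- trigger (a joint): How far the trigger post has been pushed towards the jig's -y, m: 0 at rest, 0.014 at its stop. A light spring brings it back (2.4 to 5 N). With the hammer cocked it takes about 5 to 10 N and frees the hammer at about 4 to 9 mm.
- punch (a joint): How far the brass punch has been driven down, m: 0 as it stands proud, 0.008 fully home. It is stiff (40 N), so the resting hammer does not move it but the blow of the sprung hammer does.
- spoon: Bystander: loose wooden spoon 125 mm long lying on the notebook at the robot's right. Origin on its underside.
- pencil: Bystander: loose yellow pencil 150 mm long, lying beyond the jig. Origin on its underside.
- spare_punch: Bystander: loose brass cylinder 20 mm in diameter, 45 mm tall, standing at the far side of the jig near its trigger end. Origin on its underside.
- tape: Bystander: loose blue ring 84 mm in diameter, 24 mm high. Origin on its underside.
- sanding_block: Bystander: loose cork block 100 x 65 x 35 mm at the robot's left. Origin on its underside.
- mug: Bystander: loose blue mug, 90 mm tall, at the robot's left. Origin on its underside.
- glue: Bystander: loose white bottle, 140 mm tall, 56 mm in diameter, at the robot's left. Origin on its underside.
Mind the look-alikes: they are no part of the job. Leave any orange or purple look-alike of the part that bears buffer alone.

How it is judged (in metres and radians):
On the way, in this order (a step that is already met when the one before it is completed fails the run):
1. the hammer is cocked: it stays swung back, held by its sear, with the robot off it (value of joint hammer above 0.9 rad and velocity of joint hammer between -0.3 and 0.3 rad/s and contact force between each of the fingers, the arm and hammer below 0.2 N), for 0.3 s.
2. the freed hammer has driven the punch home (at least 6 of its 8 mm) (value of joint punch above 0.006 m), for 0.1 s.
At the end, for the whole second after the job is handed in: The punch is driven at least 6 mm of its 8 mm travel, and the hammer is down at rest on it (below 0.1 rad) (value of joint punch above 0.006 m and value of joint hammer below 0.1 rad and velocity of joint hammer between -0.1 and 0.1 rad/s); the robot touches nothing.
It fails at once if the hammer is jammed against the rubber buffer (squeezed more than 1.5 mm) (value of joint buffer above 0.0015 m).
It fails at once if the hammer swings down fast (over 3 rad/s) while the robot touches it (velocity of joint hammer below -3 rad/s and contact force between any of the fingers, the arm and hammer above 0.5 N).
It fails at once if the robot touches the punch (contact force between any of the fingers, the arm and punch above 0.5 N).
It fails at once if a thing lying around is moved by more than 30 mm (distance of any of spoon, pencil, spare_punch, tape, sanding_block, mug, glue from where it was at the start of the episode above 0.03 m).
It also fails if it takes over 69 s, if anything falls off the work surface, if the arm or the gripper's body presses on something with over 40 N, if the wrist force passes 120 N, or if a joint passes its speed limit or range.

## Working session

There is one attempt and no reset: what is moved stays moved. The work goes in short steps, Python scripts to look and compute and a tool call to move; the robot and the scene stay as the last step left them, time stands still between calls to the robot, and variables do not carry over. Pictures are saved under pics/ and viewed, at most 10 in all, crops included, and the job is handed in when it is done.

Besides the shell and the picture viewer there is one more tool, called after "Call:" as name(argument=value, ...), one argument or row to a line, values as JSON. arm_command: Moves the arm, as the interface text tells. Its arguments: {"type":"object","properties":{"targets":{"type":"array"},"squeeze":{"type":"number"}},"required":["targets"]}

```bash
mkdir -p pics
python3 - <<'E'
from station import *
import cv2
s=read_state();print({k:s[k] for k in('clock','tool_pos','tcp_rot','force','grip_width')},tcp_to_grasp)
for n in('scene','top'):
    c=capture(n);cv2.imwrite(f'pics/{n}0.png',cv2.resize(c['image'][:,:,::-1],(800,600),interpolation=cv2.INTER_CUBIC))
    print(n,c['vertical_fov'],c['cx'],c['cy'],c['camera_from_world'])
E
```

```text
{'clock': 0.0, 'tool_pos': array([ 168.14993076, -523.09826741,  230.46270049]), 'tcp_rot': array([-9.25446540e-04,  9.87950050e-01,  1.54770286e-01,  4.06802658e-05]), 'force': array([-0.19776534,  0.214568  ,  1.06602732]), 'grip_width': 85.85753846131676} 18.700000000000003
scene 43.09595085507027 258.6824393510418 187.76017298536118 [[-8.93223257e-01  4.49180153e-01  1.97333271e-02  5.22764063e+02]
 [ 2.28497567e-01  4.91305807e-01 -8.40480497e-01 -2.93554123e+01]
 [-3.87222256e-01 -7.46227709e-01 -5.41482345e-01  1.71893624e+03]
 [ 0.00000000e+00  0.00000000e+00  0.00000000e+00  1.00000000e+00]]
top 47.491477878560836 259.27847760232737 191.2927254159721 [[-2.51404271e-02 -9.99681274e-01 -2.30406971e-03 -6.10942906e+00]
 [-9.96941919e-01  2.52419932e-02 -7.39570962e-02  5.63589380e+02]
 [ 7.39916835e-02  4.37710687e-04 -9.97258762e-01  1.58100627e+03]
 [ 0.00000000e+00  0.00000000e+00  0.00000000e+00  1.00000000e+00]]
```

View pics/scene0.png

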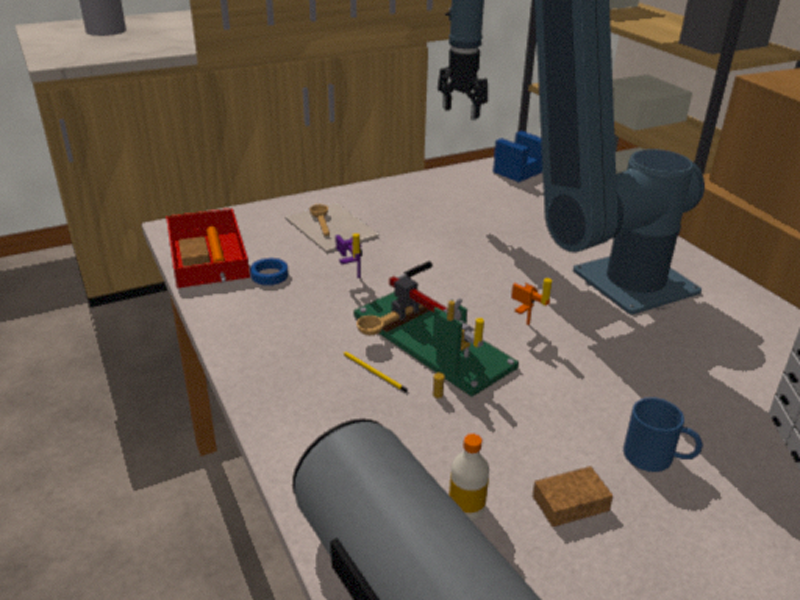

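View pics/top0.png

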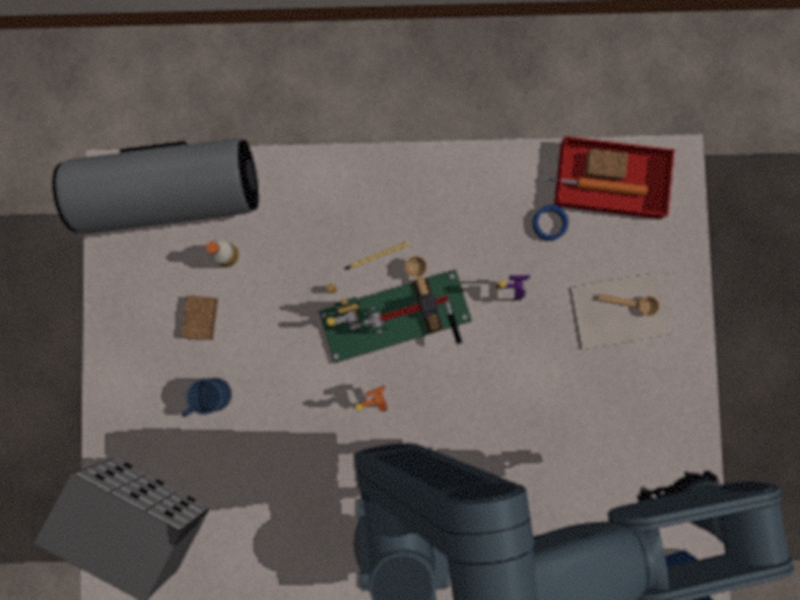

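The scene view shows the green jig at about (440,340), with the yellow trigger post at (479,330) and the black sleeve at (418,270). The top view shows the plate corners near (457,270), (470,322), (333,361) and (320,308), and the sleeve at (455,325). The orange and purple look-alikes stand off the jig. I'll zoom in on the jig next.

Run:
```python
from station import *
import cv2,numpy as np
for n,(x0,y0,w,h) in dict(scene=(215,155,133,100),top=(195,160,120,90)).items():
    c=capture(n);im=np.mean([capture(n)['image'].astype(float) for _ in range(4)],0).astype(np.uint8)
    np.savez(n+'.npz',image=im,**{k:c[k] for k in c if k!='image'})
    cr=im[y0:y0+h,x0:x0+w,::-1]
    cv2.imwrite(f'pics/{n}1.png',cv2.resize(cr,(w*6,h*6),interpolation=cv2.INTER_CUBIC))
```

```text
(no output)
```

View pics/scene1.png

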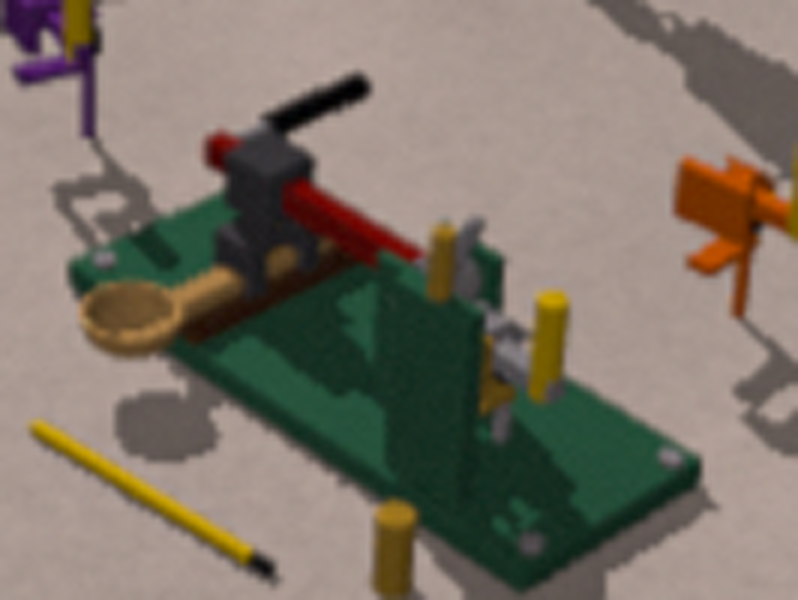

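View pics/top1.png

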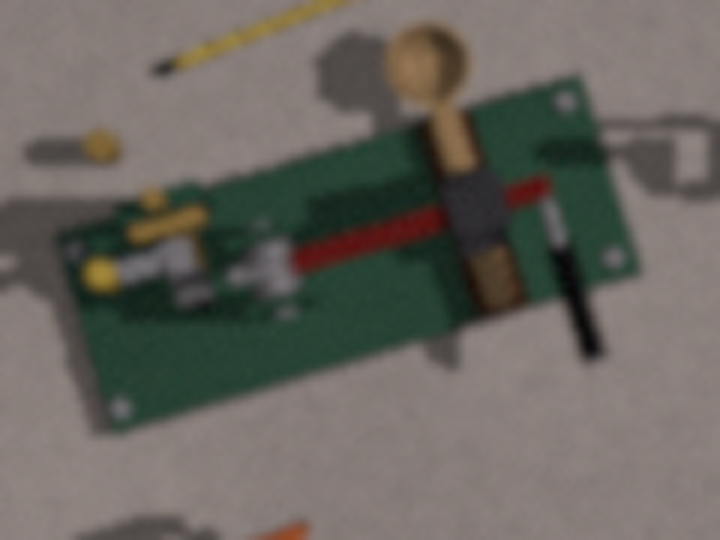

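In both crops the jig is clear: plate corners, sleeve axis and trigger-post top. I'll fit the pose to these points and let the trigger height give the carriage setting.

```bash
cat > geo.py <<'E'
import numpy as np
from scipy.optimize import least_squares
C={n:np.load(n+'.npz') for n in('scene','top')}
off=dict(scene=(215,155),top=(195,160))
def proj(n,P):
    c=C[n];T=c['camera_from_world'];f=192/np.tan(np.radians(c['vertical_fov'])/2)
    q=T[:3,:3]@P+T[:3,3];return np.array([f*q[0]/q[2]+c['cx'],f*q[1]/q[2]+c['cy']])
def W(p,J):
    x,y,a=p;a=a+np.pi/2;R=np.array([[np.cos(a),-np.sin(a),0],[np.sin(a),np.cos(a),0],[0,0,1]])
    return R@np.array(J,float)+[x,y,0]
E
python3 - <<'E'
from geo import *
obs=[('top',(-140,-65,18),(580,76)),('top',(-140,65,18),(640,272)),('top',(200,65,18),(105,432)),('top',(200,-65,18),(60,235)),
('top',(-90,35,85),(557,250)),('top',(-90,105,85),(594,354)),('scene',(200,-65,18),(525,578)),('scene',(200,65,18),(698,464)),('scene',(-140,-65,18),(72,264)),
('scene',(-90,35,85),(272,122)),('scene',(-90,105,85),(360,88)),('top','t',(100,274)),('scene','t',(552,299))]
def r(v):
    o=[]
    for n,J,px in obs:
        if J=='t': J=(168,-24,145+v[3])
        o+=list(proj(n,W(v[:3],J))-((np.array(px)+.5)/6-.5+off[n]))
    return np.array(o)
s=least_squares(r,[500,50,.2,0],x_scale=[1,1,.01,1],loss='soft_l1');print(s.x);print(s.fun.reshape(-1,2).round(2))
for k,J in dict(grip=(-90,70,85),hinge=(75,0,85),trig=(168,-24,145+s.x[3]),column=(125,-54,130)).items():print(k,W(s.x[:3],J).round(1))
E
```

```text
[ 5.34432456e+02 -2.22443830e+01  2.64901209e-01 -9.69733456e+00]
[[ 0.08 -0.79]
 [ 0.4   0.3 ]
 [ 0.54  0.25]
 [-1.81 -0.96]
 [-0.06 -0.94]
 [-0.43  0.83]
 [-0.14 -1.48]
 [ 1.65 -1.08]
 [-0.78 -1.09]
 [-0.27  0.64]
 [ 0.89 -0.83]
 [-0.63 -0.66]
 [ 0.2   0.1 ]]
grip [ 490.4 -127.4   85. ]
hinge [514.8  50.1  85. ]
trig [513.6 146.2 135.3]
column [553.8 112.5 130. ]
```

```bash
cat >> geo.py <<'E'
P=np.array([534.4,-22.2,.2649])
def st(goal=None):
    from station import read_state
    from scipy.spatial.transform import Rotation as Ro
    s=read_state();a=P[2]+np.pi/2;R=np.array([[np.cos(a),-np.sin(a),0],[np.sin(a),np.cos(a),0],[0,0,1]])
    t=np.array(s['tool_pos'])-[P[0],P[1],0];q=s['tcp_rot'];T=Ro.from_quat([q[1],q[2],q[3],q[0]]).as_matrix()
    print('t',s['clock'],'jig',(R.T@t).round(1),'F_jig',(R.T@s['force']).round(2),'w',round(s['grip_width'],1),'gf',np.round(s['gripper_force'],1),'toolx ang',round(np.arctan2(T[1,0],T[0,0]),4))
    if goal is not None: print('units of 50mm:',(T.T@(R@np.array(goal)-t)/50).round(3))
E
python3 -c "
from geo import *;st((-90,72,160))"
```

```text
t 0.6 jig [-388.1  484.7  231.3] F_jig [-0.86  0.9  -0.76] w 85.6 gf 0.0 toolx ang 0.3108
units of 50mm: [ 8.518 -5.576  1.426]
```

Call:
arm_command(
  targets=[
    [[0,0,0,0.44,0.6]],
  ],
)

```text
clock: 0.72
tool_pos: [168.2, -523.7, 231.3]
tcp_rot: [0.0, 0.991, 0.131, 0.0]
force: [-0.1, 0.1, 0.6]
grip_width: 70.0
gripper_force: 0.0
```

```bash
python3 -c "
from geo import *;st((-90,72,160))"
```

```text
t 0.725 jig [-388.1  484.7  231.3] F_jig [0.09 0.08 0.6 ] w 70.0 gf 0.0 toolx ang 0.2637
units of 50mm: [ 8.246 -5.972  1.427]
```

Call:
arm_command(
  targets=[
    [[0.59,-0.427,0,0,0.6],[0.59,-0.427,0,0,0.6],[0.59,-0.427,0,0,0.6],[0.59,-0.427,0,0,0.6],[0.59,-0.427,0,0,0.6],[0.59,-0.427,0,0,0.6],[0.59,-0.427,0,0,0.6],[0.59,-0.427,0,0,0.6],[0.59,-0.427,0,0,0.6],[0.59,-0.427,0,0,0.6],[0.59,-0.427,0,0,0.6],[0.59,-0.427,0,0,0.6],[0.59,-0.427,0,0,0.6],[0.59,-0.427,0,0,0.6],[0,0,0.5,0,0.6],[0,0,0.5,0,0.6],[0,0,0.4,0,0.6],[0,0,0,0,0.6]],
  ],
)

```text
clock: 2.98
tool_pos: [487.6, -126.5, 160.0]
tcp_rot: [-0.001, 0.991, 0.132, -0.001]
force: [-0.1, -0.3, 0.5]
grip_width: 51.2
gripper_force: 0.0
```

Run:
```python
from geo import *
st((-90,72,66))
from station import capture
import cv2
a=capture('scene')['image'][130:230,215:348,::-1];b=capture('top')['image'][160:260,225:345,::-1]
cv2.imwrite('pics/above.png',cv2.resize(np.vstack([a[:,:120],b]),(480,800)[:2] if 0 else (360,600),interpolation=cv2.INTER_CUBIC))
```

```text
t 2.975 jig [-88.4  72.5 160. ] F_jig [-0.24  0.18  0.46] w 51.2 gf 0.0 toolx ang 0.2648
units of 50mm: [0.014 0.035 1.88 ]
```

View pics/above.png

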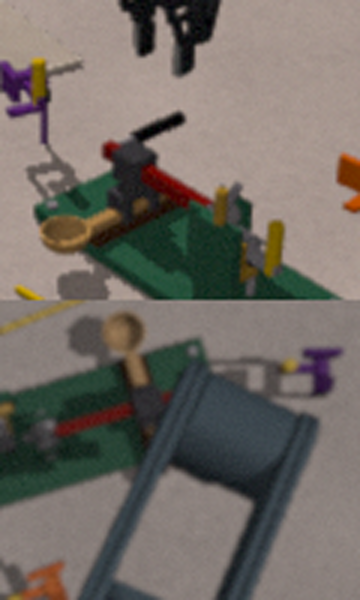

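The crop shows the fingertips at about (165,50), straight above the sleeve middle at (160,127), which agrees with the fit. I'll lower the hand and grip with a light squeeze.

Call:
arm_command(
  targets=[
    [[0,0.035,0.4,0,0.6],[0,0,0.5,0,0.6],[0,0,0.5,0,0.6],[0,0,0.4,0,0.6],[0,0,0.08,0,0.6],[0,0,0,0,0.6]],
  ],
)

```text
clock: 3.82
tool_pos: [489.8, -129.2, 68.2]
tcp_rot: [0.0, 0.991, 0.132, 0.001]
force: [0.7, 0.4, -0.2]
grip_width: 51.3
gripper_force: 0.0
```

Call:
arm_command(
  targets=[
    [[0,0,0,0,0.4],[0,0,0,0,0.3],[0,0,0,0,0.2],[0,0,0,0,0.1],[0,0,0,0,0.1],[0,0,0,0,0.1],[0,0,0,0,0.1]],
  ],
  squeeze=30,
)

```text
clock: 4.7
tool_pos: [489.3, -129.0, 67.7]
tcp_rot: [0.0, 0.991, 0.132, 0.0]
force: [-1.0, -0.2, 5.8]
grip_width: 14.5
gripper_force: 29.3
```

```bash
python3 -c "
from geo import *;st((-90,72,66))"
```

```text
t 4.7 jig [-91.2  71.5  67.7] F_jig [0.05 1.   5.82] w 14.5 gf 29.3 toolx ang 0.2648
units of 50mm: [-0.011 -0.025  0.034]
```

```bash
cat >> geo.py <<'E'
def arc(a,b,n):
    f=np.linspace(a,b,n+1);y=-165*(1-np.cos(f))/50;z=-165*np.sin(f)/50
    for u,v in zip(np.diff(y),np.diff(z)): print([0,round(u,3),round(v,3),0,.1],end=', ')
    print()
def ang():
    """angle & radius of the grasp point about the hinge, force tangential (resisting +) and radial"""
    from station import read_state
    F=[];s=read_state()
    a=P[2]+np.pi/2;R=np.array([[np.cos(a),-np.sin(a),0],[np.sin(a),np.cos(a),0],[0,0,1]])
    g=R.T@(np.array(s['tool_pos'])-[P[0],P[1],0])+[-75,0,18.7-85];f=R.T@np.array(s['force'])
    ph=np.arctan2(g[2],-g[0]);t=np.array([np.sin(ph),0,np.cos(ph)]);ra=np.array([-np.cos(ph),0,np.sin(ph)])
    print('t %.2f ang %.3f r %.1f  Ftan %.2f Frad %.2f Fy %.2f w %.1f'%(s['clock'],ph,np.hypot(g[0],g[2]),f@t,f@ra,f[1],s['grip_width']))
E
python3 -c "
from geo import *;ang();arc(0,.6,15)"
```

```text
t 4.70 ang 0.008 r 166.3  Ftan 5.82 Frad -0.00 Fy 1.00 w 14.5
[0, np.float64(-0.003), np.float64(-0.132), 0, 0.1], [0, np.float64(-0.008), np.float64(-0.132), 0, 0.1], [0, np.float64(-0.013), np.float64(-0.131), 0, 0.1], [0, np.float64(-0.018), np.float64(-0.131), 0, 0.1], [0, np.float64(-0.024), np.float64(-0.13), 0, 0.1], [0, np.float64(-0.029), np.float64(-0.129), 0, 0.1], [0, np.float64(-0.034), np.float64(-0.128), 0, 0.1], [0, np.float64(-0.039), np.float64(-0.126), 0, 0.1], [0, np.float64(-0.044), np.float64(-0.124), 0, 0.1], [0, np.float64(-0.049), np.float64(-0.123), 0, 0.1], [0, np.float64(-0.054), np.float64(-0.121), 0, 0.1], [0, np.float64(-0.059), np.float64(-0.118), 0, 0.1], [0, np.float64(-0.063), np.float64(-0.116), 0, 0.1], [0, np.float64(-0.068), np.float64(-0.113), 0, 0.1], [0, np.float64(-0.072), np.float64(-0.11), 0, 0.1],
```

Call:
arm_command(
  targets=[
    [[0,-0.003,-0.132,0,0.1],[0,-0.008,-0.132,0,0.1],[0,-0.013,-0.131,0,0.1],[0,-0.018,-0.131,0,0.1],[0,-0.024,-0.13,0,0.1],[0,-0.029,-0.129,0,0.1],[0,0,0,0,0.1]],
  ],
)

```text
clock: 5.58
tool_pos: [488.0, -124.4, 107.1]
tcp_rot: [0.0, 0.991, 0.132, 0.0]
force: [3.3, -4.5, -4.7]
grip_width: 15.0
gripper_force: 29.5
```

```bash
sed -i 's/round(u,3),round(v,3)/float(round(u,3)),float(round(v,3))/' geo.py; python3 -c "
from geo import *;ang()"
```

```text
t 5.58 ang 0.248 r 166.5  Ftan -5.84 Frad 3.89 Fy -2.05 w 15.0
```

Call:
arm_command(
  targets=[
    [[0,-0.034,-0.128,0,0.1],[0,-0.039,-0.126,0,0.1],[0,-0.044,-0.124,0,0.1],[0,-0.049,-0.123,0,0.1],[0,-0.054,-0.121,0,0.1],[0,-0.059,-0.118,0,0.1],[0,-0.063,-0.116,0,0.1],[0,-0.068,-0.113,0,0.1],[0,-0.072,-0.11,0,0.1],[0,0,0,0,0.1]],
  ],
)

```text
clock: 6.82
tool_pos: [481.6, -101.3, 160.8]
tcp_rot: [0.001, 0.991, 0.132, 0.0]
force: [2.9, -5.1, -4.1]
grip_width: 14.8
gripper_force: 29.6
```

```bash
python3 -c "
from geo import *;ang();arc(.6,.9,8)"
```

```text
t 6.83 ang 0.602 r 166.8  Ftan -6.55 Frad 2.35 Fy -1.49 w 14.8
[0, -0.072, -0.101, 0, 0.1], [0, -0.076, -0.098, 0, 0.1], [0, -0.079, -0.095, 0, 0.1], [0, -0.083, -0.092, 0, 0.1], [0, -0.086, -0.089, 0, 0.1], [0, -0.089, -0.086, 0, 0.1], [0, -0.092, -0.082, 0, 0.1], [0, -0.095, -0.079, 0, 0.1],
```

Call:
arm_command(
  targets=[
    [[0,-0.072,-0.101,0,0.1],[0,-0.076,-0.098,0,0.1],[0,-0.079,-0.095,0,0.1],[0,-0.083,-0.092,0,0.1],[0,-0.086,-0.089,0,0.1],[0,-0.089,-0.086,0,0.1],[0,-0.092,-0.082,0,0.1],[0,-0.095,-0.079,0,0.1],[0,0,0,0,0.1],[0,0,0,0,0.1]],
  ],
)

```text
clock: 8.07
tool_pos: [472.7, -69.4, 196.6]
tcp_rot: [0.001, 0.991, 0.132, -0.0]
force: [2.9, -6.7, -3.1]
grip_width: 14.8
gripper_force: 29.7
```

```bash
python3 -c "
from geo import *;ang();arc(.9,1.5,30)"
```

```text
t 8.07 ang 0.895 r 167.0  Ftan -7.56 Frad 2.12 Fy -1.06 w 14.8
[0, -0.052, -0.041, 0, 0.1], [0, -0.053, -0.039, 0, 0.1], [0, -0.054, -0.038, 0, 0.1], [0, -0.054, -0.037, 0, 0.1], [0, -0.055, -0.036, 0, 0.1], [0, -0.056, -0.035, 0, 0.1], [0, -0.057, -0.034, 0, 0.1], [0, -0.057, -0.033, 0, 0.1], [0, -0.058, -0.032, 0, 0.1], [0, -0.059, -0.031, 0, 0.1], [0, -0.059, -0.029, 0, 0.1], [0, -0.06, -0.028, 0, 0.1], [0, -0.06, -0.027, 0, 0.1], [0, -0.061, -0.026, 0, 0.1], [0, -0.061, -0.025, 0, 0.1], [0, -0.062, -0.023, 0, 0.1], [0, -0.062, -0.022, 0, 0.1], [0, -0.063, -0.021, 0, 0.1], [0, -0.063, -0.02, 0, 0.1], [0, -0.063, -0.018, 0, 0.1], [0, -0.064, -0.017, 0, 0.1], [0, -0.064, -0.016, 0, 0.1], [0, -0.064, -0.014, 0, 0.1], [0, -0.065, -0.013, 0, 0.1], [0, -0.065, -0.012, 0, 0.1], [0, -0.065, -0.011, 0, 0.1], [0, -0.065, -0.009, 0, 0.1], [0, -0.066, -0.008, 0, 0.1], [0, -0.066, -0.007, 0, 0.1], [0, -0.066, -0.005, 0, 0.1],
```

Next I go up in .04 rad steps and read the force after each one.

Call:
arm_command(
  targets=[
    [[0,-0.052,-0.041,0,0.1],[0,-0.053,-0.039,0,0.1],[0,-0.054,-0.038,0,0.1],[0,0,0,0,0.1]],
  ],
)

```text
clock: 8.57
tool_pos: [470.6, -61.9, 202.5]
tcp_rot: [0.001, 0.991, 0.132, -0.0]
force: [1.8, -7.7, -2.5]
grip_width: 14.7
gripper_force: 29.7
```

```bash
python3 -c "
from geo import *;ang()"
```

```text
t 8.57 ang 0.954 r 167.0  Ftan -7.87 Frad 2.51 Fy 0.23 w 14.7
```

Call:
arm_command(
  targets=[
    [[0,-0.054,-0.037,0,0.1],[0,-0.055,-0.036,0,0.1],[0,0,0,0,0.1],[0,0,0,0,0.1]],
  ],
)

```text
clock: 9.07
tool_pos: [469.2, -56.7, 206.1]
tcp_rot: [0.001, 0.991, 0.132, -0.0]
force: [2.0, -7.1, -2.3]
grip_width: 14.7
gripper_force: 29.7
```

```bash
python3 -c "
from geo import *;ang()"
```

```text
t 9.07 ang 0.993 r 167.0  Ftan -7.42 Frad 2.09 Fy -0.04 w 14.7
```

Call:
arm_command(
  targets=[
    [[0,-0.056,-0.035,0,0.1],[0,-0.057,-0.034,0,0.1],[0,0,0,0,0.1],[0,0,0,0,0.1]],
  ],
)

```text
clock: 9.57
tool_pos: [467.7, -51.3, 209.6]
tcp_rot: [0.001, 0.991, 0.132, -0.0]
force: [1.9, -7.6, -2.0]
grip_width: 14.7
gripper_force: 29.8
```

```bash
python3 -c "
from geo import *;ang()"
```

```text
t 9.57 ang 1.032 r 166.9  Ftan -7.74 Frad 2.32 Fy 0.13 w 14.7
```

Call:
arm_command(
  targets=[
    [[0,-0.057,-0.033,0,0.1],[0,-0.058,-0.032,0,0.1],[0,0,0,0,0.1],[0,0,0,0,0.1]],
  ],
)

```text
clock: 10.07
tool_pos: [466.1, -45.8, 212.9]
tcp_rot: [0.001, 0.991, 0.132, -0.0]
force: [1.8, -6.8, -1.2]
grip_width: 14.7
gripper_force: 29.8
```

```bash
python3 -c "
from geo import *;ang()"
```

```text
t 10.07 ang 1.072 r 166.9  Ftan -6.74 Frad 2.28 Fy -0.00 w 14.7
```

Call:
arm_command(
  targets=[
    [[0,-0.059,-0.031,0,0.1],[0,-0.059,-0.029,0,0.1],[0,0,0,0,0.1],[0,0,0,0,0.1]],
  ],
)

```text
clock: 10.58
tool_pos: [464.6, -40.1, 215.9]
tcp_rot: [0.001, 0.991, 0.132, -0.0]
force: [1.6, -6.8, -1.5]
grip_width: 14.8
gripper_force: 29.8
```

```bash
python3 -c "
from geo import *;ang()"
```

```text
t 10.57 ang 1.112 r 166.9  Ftan -6.95 Frad 1.77 Fy 0.22 w 14.8
```

Call:
arm_command(
  targets=[
    [[0,-0.06,-0.028,0,0.1],[0,-0.06,-0.027,0,0.1],[0,0,0,0,0.1],[0,0,0,0,0.1]],
  ],
)

```text
clock: 11.08
tool_pos: [463.0, -34.3, 218.7]
tcp_rot: [0.001, 0.991, 0.132, -0.0]
force: [1.4, -7.0, -0.6]
grip_width: 15.1
gripper_force: 29.9
```

```bash
python3 -c "
from geo import *;ang()"
```

```text
t 11.07 ang 1.152 r 166.9  Ftan -6.74 Frad 2.33 Fy 0.47 w 15.1
```

Call:
arm_command(
  targets=[
    [[0,-0.061,-0.026,0,0.1],[0,-0.061,-0.025,0,0.1],[0,0,0,0,0.1],[0,0,0,0,0.1]],
  ],
)

```text
clock: 11.58
tool_pos: [461.3, -28.3, 221.3]
tcp_rot: [0.001, 0.991, 0.132, -0.0]
force: [1.0, -7.5, -1.0]
grip_width: 14.8
gripper_force: 29.9
```

```bash
python3 -c "
from geo import *;ang()"
```

```text
t 11.57 ang 1.191 r 166.9  Ftan -7.36 Frad 1.83 Fy 0.97 w 14.8
```

Call:
arm_command(
  targets=[
    [[0,-0.062,-0.023,0,0.1],[0,-0.062,-0.022,0,0.1],[0,0,0,0,0.1],[0,0,0,0,0.1]],
  ],
)

```text
clock: 12.08
tool_pos: [459.6, -22.3, 223.6]
tcp_rot: [0.001, 0.991, 0.132, -0.0]
force: [1.4, -5.7, -0.4]
grip_width: 15.0
gripper_force: 30.0
```

```bash
python3 -c "
from geo import *;ang()"
```

```text
t 12.07 ang 1.231 r 166.8  Ftan -5.71 Frad 1.55 Fy 0.15 w 15.0
```

```bash
cat >> geo.py <<'E'
def avg(n=5):
    from station import capture
    for _ in range(n): ang();capture('top')
E
python3 -c "
from geo import *;avg();arc(1.24,1.57,22)"
```

```text
t 12.07 ang 1.231 r 166.8  Ftan -5.71 Frad 1.55 Fy 0.15 w 15.0
t 12.12 ang 1.231 r 166.8  Ftan -5.99 Frad 2.62 Fy 0.52 w 15.2
t 12.18 ang 1.231 r 166.8  Ftan -5.86 Frad 2.77 Fy 0.91 w 14.9
t 12.22 ang 1.231 r 166.8  Ftan -6.53 Frad 2.57 Fy 0.72 w 14.5
t 12.28 ang 1.231 r 166.8  Ftan -5.47 Frad 2.53 Fy 2.11 w 14.8
[0, -0.047, -0.016, 0, 0.1], [0, -0.047, -0.015, 0, 0.1], [0, -0.047, -0.014, 0, 0.1], [0, -0.048, -0.014, 0, 0.1], [0, -0.048, -0.013, 0, 0.1], [0, -0.048, -0.012, 0, 0.1], [0, -0.048, -0.011, 0, 0.1], [0, -0.048, -0.011, 0, 0.1], [0, -0.048, -0.01, 0, 0.1], [0, -0.049, -0.009, 0, 0.1], [0, -0.049, -0.009, 0, 0.1], [0, -0.049, -0.008, 0, 0.1], [0, -0.049, -0.007, 0, 0.1], [0, -0.049, -0.006, 0, 0.1], [0, -0.049, -0.006, 0, 0.1], [0, -0.049, -0.005, 0, 0.1], [0, -0.049, -0.004, 0, 0.1], [0, -0.049, -0.003, 0, 0.1], [0, -0.049, -0.003, 0, 0.1], [0, -0.049, -0.002, 0, 0.1], [0, -0.049, -0.001, 0, 0.1], [0, -0.049, -0.0, 0, 0.1],
```

Call:
arm_command(
  targets=[
    [[0,-0.063,-0.021,0,0.1],[0,-0.031,-0.01,0,0.1],[0,0,0,0,0.1],[0,0,0,0,0.1]],
  ],
)

```text
clock: 12.82
tool_pos: [458.4, -17.8, 225.2]
tcp_rot: [0.001, 0.991, 0.132, -0.0]
force: [1.2, -6.4, 1.1]
grip_width: 15.3
gripper_force: 30.0
```

```bash
python3 -c "
from geo import *;avg()"
```

```text
t 12.82 ang 1.261 r 166.8  Ftan -5.81 Frad 3.06 Fy 0.52 w 15.3
t 12.88 ang 1.261 r 166.8  Ftan -6.48 Frad 2.80 Fy 0.93 w 15.0
t 12.93 ang 1.261 r 166.8  Ftan -6.34 Frad 2.49 Fy -0.23 w 14.8
t 12.97 ang 1.261 r 166.8  Ftan -6.28 Frad 2.86 Fy 0.58 w 14.6
t 13.03 ang 1.261 r 166.8  Ftan -6.68 Frad 1.72 Fy 0.47 w 14.9
```

Call:
arm_command(
  targets=[
    [[0,-0.047,-0.015,0,0.1],[0,-0.047,-0.014,0,0.1],[0,0,0,0,0.1],[0,0,0,0,0.1]],
  ],
)

```text
clock: 13.58
tool_pos: [457.1, -13.2, 226.6]
tcp_rot: [0.001, 0.991, 0.132, -0.0]
force: [0.9, -7.0, 0.4]
grip_width: 14.9
gripper_force: 30.0
```

```bash
python3 -c "
from geo import *;avg(4)"
```

```text
t 13.57 ang 1.291 r 166.8  Ftan -6.62 Frad 2.34 Fy 0.98 w 14.9
t 13.62 ang 1.291 r 166.8  Ftan -6.60 Frad 2.00 Fy 0.87 w 15.1
t 13.68 ang 1.291 r 166.8  Ftan -6.84 Frad 2.82 Fy 0.33 w 15.1
t 13.72 ang 1.291 r 166.8  Ftan -5.41 Frad 2.16 Fy 0.78 w 15.1
```

Call:
arm_command(
  targets=[
    [[0,-0.048,-0.014,0,0.1],[0,-0.048,-0.013,0,0.1],[0,0,0,0,0.1],[0,0,0,0,0.1]],
  ],
)

```text
clock: 14.28
tool_pos: [455.8, -8.4, 227.9]
tcp_rot: [0.001, 0.991, 0.132, -0.0]
force: [0.0, -6.5, 0.7]
grip_width: 14.5
gripper_force: 30.0
```

```bash
python3 -c "
from geo import *;avg(4)"
```

```text
t 14.28 ang 1.322 r 166.8  Ftan -5.86 Frad 2.25 Fy 1.68 w 14.5
t 14.32 ang 1.322 r 166.7  Ftan -5.41 Frad 1.96 Fy 0.73 w 15.0
t 14.38 ang 1.322 r 166.8  Ftan -4.63 Frad 2.65 Fy 1.52 w 14.7
t 14.43 ang 1.322 r 166.7  Ftan -5.33 Frad 1.60 Fy 1.38 w 14.8
```

Call:
arm_command(
  targets=[
    [[0,-0.048,-0.012,0,0.1],[0,-0.02,-0.005,0,0.1],[0,0,0,0,0.1],[0,0,0,0,0.1]],
  ],
)

```text
clock: 14.98
tool_pos: [454.9, -5.4, 228.7]
tcp_rot: [0.001, 0.991, 0.132, -0.0]
force: [1.1, -7.1, -0.6]
grip_width: 15.0
gripper_force: 30.0
```

```bash
python3 -c "
from geo import *;avg(4)"
```

```text
t 14.97 ang 1.341 r 166.8  Ftan -7.14 Frad 1.02 Fy 0.78 w 15.0
t 15.03 ang 1.341 r 166.8  Ftan -6.31 Frad 0.78 Fy 0.71 w 15.2
t 15.07 ang 1.341 r 166.8  Ftan -7.61 Frad 1.45 Fy 0.81 w 14.8
t 15.12 ang 1.341 r 166.8  Ftan -6.51 Frad 0.74 Fy 1.08 w 14.9
```

Call:
arm_command(
  targets=[
    [[0,-0.048,-0.012,0,0.1],[0,0,0,0,0.1],[0,0,0,0,0.1]],
  ],
)

```text
clock: 15.55
tool_pos: [454.4, -3.3, 229.2]
tcp_rot: [0.001, 0.991, 0.132, -0.001]
force: [1.9, -7.6, -0.7]
grip_width: 15.2
gripper_force: 29.9
```

```bash
python3 -c "
from geo import *;avg(4)"
```

```text
t 15.55 ang 1.354 r 166.8  Ftan -7.79 Frad 1.01 Fy 0.14 w 15.2
t 15.60 ang 1.354 r 166.8  Ftan -7.67 Frad 1.60 Fy 1.16 w 14.7
t 15.65 ang 1.354 r 166.8  Ftan -8.40 Frad -0.15 Fy 0.37 w 15.1
t 15.70 ang 1.354 r 166.8  Ftan -7.59 Frad 0.08 Fy 0.97 w 15.0
```

Call:
arm_command(
  targets=[
    [[0,-0.048,-0.011,0,0.1],[0,0,0,0,0.1],[0,0,0,0,0.1]],
  ],
)

```text
clock: 16.12
tool_pos: [453.9, -1.5, 229.6]
tcp_rot: [0.002, 0.991, 0.132, -0.001]
force: [1.9, -9.8, -2.6]
grip_width: 15.1
gripper_force: 29.8
```

```bash
python3 -c "
from geo import *;avg(4)"
```

```text
t 16.12 ang 1.366 r 166.8  Ftan -10.23 Frad -0.48 Fy 0.69 w 15.1
t 16.18 ang 1.366 r 166.8  Ftan -9.64 Frad 0.08 Fy 0.39 w 14.9
t 16.23 ang 1.366 r 166.8  Ftan -10.61 Frad 0.47 Fy 1.30 w 14.7
t 16.27 ang 1.366 r 166.8  Ftan -11.25 Frad -0.68 Fy 0.78 w 15.1
```

Force dipped at 1.32, which looks like the sear snapping, and then climbed steeply, which looks like the buffer. I'll back off to see whether the sear is holding.

Call:
arm_command(
  targets=[
    [[0,0.048,0.011,0,0.1],[0,0.048,0.012,0,0.1],[0,0,0,0,0.1],[0,0,0,0,0.1]],
  ],
)

```text
clock: 16.82
tool_pos: [455.0, -5.5, 228.7]
tcp_rot: [0.001, 0.991, 0.132, -0.001]
force: [1.2, -7.3, -0.1]
grip_width: 15.4
gripper_force: 29.9
```

```bash
python3 -c "
from geo import *;avg(4)"
```

```text
t 16.82 ang 1.341 r 166.8  Ftan -7.16 Frad 1.61 Fy 0.72 w 15.4
t 16.88 ang 1.341 r 166.8  Ftan -6.90 Frad 2.01 Fy 0.83 w 14.8
t 16.93 ang 1.341 r 166.8  Ftan -6.95 Frad 1.00 Fy 0.85 w 15.0
t 16.98 ang 1.341 r 166.8  Ftan -7.07 Frad 1.10 Fy 0.99 w 14.9
```

Call:
arm_command(
  targets=[
    [[0,0.03,0.008,0,0.1],[0,0.03,0.008,0,0.1],[0,0,0,0,0.1],[0,0,0,0,0.1]],
  ],
)

```text
clock: 17.52
tool_pos: [455.6, -8.0, 228.0]
tcp_rot: [0.001, 0.991, 0.132, -0.0]
force: [1.4, -5.6, 1.1]
grip_width: 15.0
gripper_force: 30.0
```

```bash
python3 -c "
from geo import *;avg(4)"
```

```text
t 17.52 ang 1.325 r 166.7  Ftan -5.36 Frad 2.47 Fy 0.13 w 15.0
t 17.57 ang 1.325 r 166.7  Ftan -4.96 Frad 3.28 Fy 0.97 w 15.0
t 17.62 ang 1.325 r 166.7  Ftan -5.05 Frad 2.69 Fy 1.27 w 14.8
t 17.68 ang 1.325 r 166.8  Ftan -4.55 Frad 2.71 Fy 0.62 w 14.9
```

Call:
arm_command(
  targets=[
    [[0,0.048,0.014,0,0.1],[0,0.02,0.005,0,0.1],[0,0,0,0,0.1],[0,0,0,0,0.1]],
  ],
)

```text
clock: 18.23
tool_pos: [456.4, -10.4, 227.2]
tcp_rot: [-0.0, 0.991, 0.132, -0.0]
force: [-2.2, -2.6, 6.3]
grip_width: 14.8
gripper_force: 30.4
```

```bash
python3 -c "
from geo import *;avg(4)"
```

```text
t 18.23 ang 1.309 r 166.6  Ftan -0.29 Frad 6.55 Fy 2.80 w 14.8
t 18.27 ang 1.309 r 166.6  Ftan -1.39 Frad 6.23 Fy 3.05 w 15.0
t 18.32 ang 1.309 r 166.6  Ftan -1.52 Frad 6.52 Fy 4.17 w 14.8
t 18.38 ang 1.309 r 166.7  Ftan -1.70 Frad 6.63 Fy 3.12 w 15.1
```

Call:
arm_command(
  targets=[
    [[0,0.03,0.008,0,0.1],[0,0,0,0,0.1],[0,0,0,0,0.1]],
  ],
)

```text
clock: 18.8
tool_pos: [456.6, -11.4, 227.0]
tcp_rot: [-0.001, 0.991, 0.132, -0.0]
force: [-3.5, -0.8, 6.8]
grip_width: 15.0
gripper_force: 30.5
```

```bash
python3 -c "
from geo import *;avg(4)"
```

```text
t 18.80 ang 1.302 r 166.6  Ftan 1.91 Frad 6.57 Fy 3.63 w 15.0
t 18.85 ang 1.302 r 166.6  Ftan 0.99 Frad 6.70 Fy 4.05 w 15.0
t 18.90 ang 1.302 r 166.6  Ftan 2.19 Frad 5.96 Fy 3.65 w 14.8
t 18.95 ang 1.303 r 166.6  Ftan 0.67 Frad 6.69 Fy 2.83 w 15.1
```

The force reversed when I pushed back, so the sear is holding. I'll release and lift off.

Call:
arm_command(
  targets=[
    [[0,0,0,0,0.25],[0,0,0,0,0.35],[0,0,0,0,0.45],[0,0,0,0,0.45],[0,0,0,0,0.45],[0,0,-0.4,0,0.45],[0,0,-0.5,0,0.45],[0,0,-0.5,0,0.45],[0,0,-0.4,0,0.45],[0,0,0,0,0.45],[0,0,0,0,0.45],[0,0,0,0,0.45]],
  ],
)

```text
clock: 20.5
tool_pos: [456.9, -11.7, 315.3]
tcp_rot: [-0.0, 0.991, 0.132, -0.001]
force: [0.8, -0.1, 0.1]
grip_width: 38.0
gripper_force: 0.0
```

Run:
```python
from geo import *
st((168,30,240))
from station import capture
import cv2
a=capture('scene')['image'][130:255,215:348,::-1]
cv2.imwrite('pics/cocked.png',cv2.resize(a,(638,600),interpolation=cv2.INTER_CUBIC))
```

```text
t 20.5 jig [ 30.4  72.1 315.3] F_jig [-0.33 -0.74  0.05] w 38.0 gf 0.0 toolx ang 0.2647
units of 50mm: [ 0.844 -2.751  1.508]
```

View pics/cocked.png

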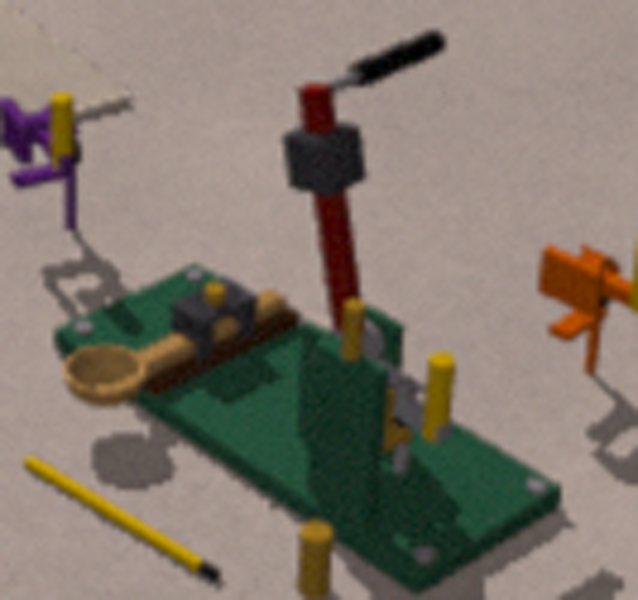

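The picture shows the hammer standing cocked, with its sleeve at (400,58), and the punch still raised at (215,295). The hand is well clear. I'll close the fingers and go to the +y side of the trigger post at (440,395).

Call:
arm_command(
  targets=[
    [[0.1,-0.39,0,0,0],[0.1,-0.39,0,0,0],[0.1,-0.39,0,0,0],[0.1,-0.39,0,0,0],[0.1,-0.39,0,0,0],[0.1,-0.4,0,0,0],[0.1,-0.4,0,0,0],[0,0,0.5,0,0],[0,0,0.6,0,0],[0,0,0.6,0,0],[0,0,0.6,0,0],[0,0,0.6,0,0],[0,0,0.6,0,0],[0,0,0.5,0,0],[0,0,0,0,0],[0,0,0,0,0]],
  ],
)

```text
clock: 22.55
tool_pos: [455.6, 130.0, 117.0]
tcp_rot: [0.0, 0.991, 0.132, 0.0]
force: [-0.7, 0.5, -0.0]
grip_width: 0.2
gripper_force: 0.0
```

Run:
```python
from geo import *
st((168,0,112))
from station import capture
import cv2
a=capture('scene')['image'][130:255,235:368,::-1]
cv2.imwrite('pics/trig.png',cv2.resize(a,(638,600),interpolation=cv2.INTER_CUBIC))
```

```text
t 22.55 jig [167.5  36.2 117. ] F_jig [ 0.7   0.55 -0.01] w 0.2 gf 0.0 toolx ang 0.2648
units of 50mm: [ 0.723 -0.009  0.101]
```

View pics/trig.png

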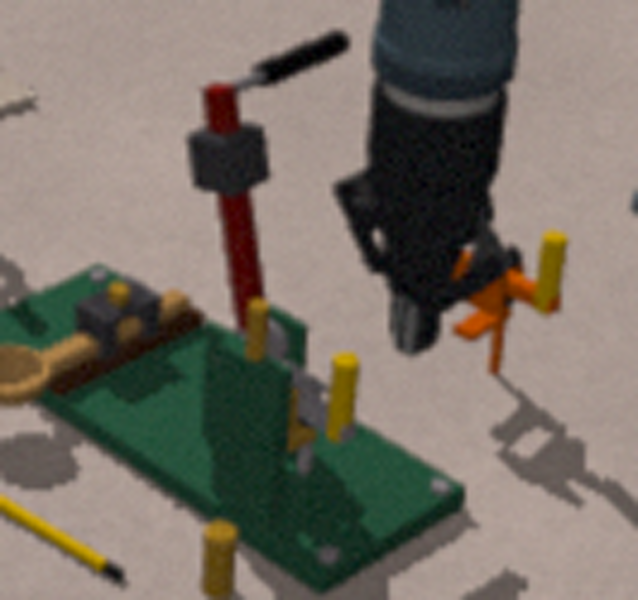

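The fingertips are at (415,350) on the post's free side, and the post is at (343,395). I'll push slowly now.

Call:
arm_command(
  targets=[
    [[0.3,0,0.1,0,0],[0.3,0,0,0,0],[0.12,0,0,0,0],[0.06,0,0,0,0],[0.06,0,0,0,0],[0.06,0,0,0,0],[0,0,0,0,0]],
  ],
)

```text
clock: 23.48
tool_pos: [494.2, 140.8, 111.0]
tcp_rot: [0.001, 0.991, 0.132, -0.005]
force: [-12.6, -4.8, 9.4]
grip_width: -0.3
gripper_force: 6.6
```

```bash
python3 -c "
from geo import *;st()"
```

```text
t 23.475 jig [167.8  -3.9 111. ] F_jig [-1.28 13.44  9.45] w -0.3 gf 6.6 toolx ang 0.2654
```

Run:
```python
from geo import *
from station import capture
import cv2
a=capture('scene')['image'][130:255,215:348,::-1];st()
cv2.imwrite('pics/push.png',cv2.resize(a,(638,600),interpolation=cv2.INTER_CUBIC))
```

```text
t 23.525 jig [167.8  -3.9 111. ] F_jig [-1.39 13.21  9.54] w 0.2 gf 6.5 toolx ang 0.2654
```

View pics/push.png

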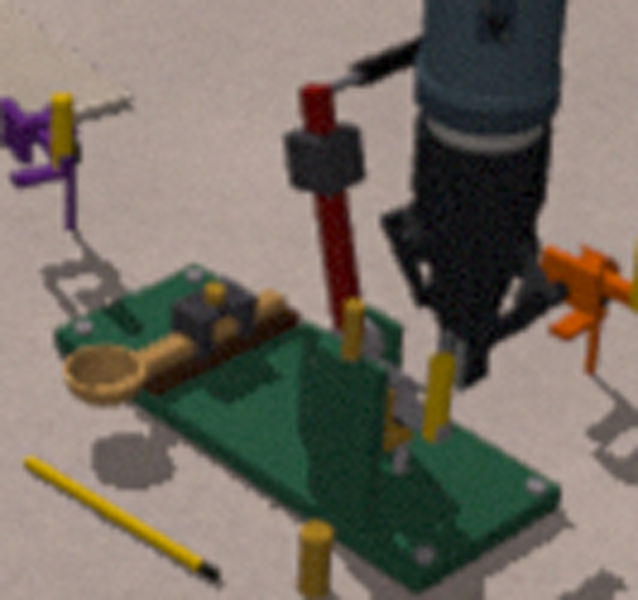

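The fingers are at the post (440,395) but the post has hardly moved, and there is an odd upward force. The fingertips may be touching something lower down. I'll back off and push again a little higher and farther out.

Call:
arm_command(
  targets=[
    [[-0.25,0,0,0,0],[0,-0.12,-0.2,0,0],[0.1,0,0,0,0],[0.06,0,0,0,0],[0.06,0,0,0,0],[0,0,0,0,0]],
  ],
)

```text
clock: 24.28
tool_pos: [492.8, 146.7, 120.8]
tcp_rot: [0.0, 0.991, 0.132, -0.004]
force: [-10.5, -3.1, 7.7]
grip_width: -0.0
gripper_force: 5.2
```

```bash
python3 -c "
from geo import *;st()"
```

```text
t 24.275 jig [173.9  -4.1 120.8] F_jig [-0.22 10.92  7.67] w -0.0 gf 5.2 toolx ang 0.2652
```

Fz/Fy is the same as before, so this is only rubbing on the post. I'll push farther.

Call:
arm_command(
  targets=[
    [[0.06,0,0,0,0],[0.04,0,0,0,0],[0,0,0,0,0]],
  ],
)

```text
clock: 24.65
tool_pos: [500.0, 148.5, 120.9]
tcp_rot: [-0.0, 0.991, 0.132, -0.001]
force: [-4.4, -0.9, 0.7]
grip_width: 0.1
gripper_force: 2.0
```

```bash
python3 -c "
from geo import *;st()"
```

```text
t 24.65 jig [173.7 -11.5 120.9] F_jig [0.33 4.45 0.69] w 0.1 gf 2.0 toolx ang 0.2647
```

Call:
arm_command(
  targets=[
    [[0.06,0,0,0,0],[0,0,0,0,0],[0,0,0,0,0]],
  ],
)

```text
clock: 25.02
tool_pos: [502.8, 149.2, 121.1]
tcp_rot: [-0.0, 0.991, 0.132, -0.001]
force: [-4.6, 0.1, -0.9]
grip_width: 0.1
gripper_force: 2.3
```

```bash
python3 -c "
from geo import *;st()"
```

```text
t 25.025 jig [173.7 -14.4 121.1] F_jig [ 1.3   4.38 -0.85] w 0.1 gf 2.3 toolx ang 0.2648
```

The load fell away, so the hammer should be free. I'll withdraw and look.

Call:
arm_command(
  targets=[
    [[-0.3,0,0,0,0],[-0.6,0,0,0,0],[-0.5,0,-0.3,0,0],[0,0,-0.6,0,0],[0,0,-0.6,0,0],[0,0,-0.6,0,0],[0,0,0,0,0],[0,0,0,0,0]],
  ],
)

```text
clock: 26.02
tool_pos: [435.7, 130.9, 226.3]
tcp_rot: [0.0, 0.991, 0.132, 0.001]
force: [0.5, -0.0, 0.3]
grip_width: -0.1
gripper_force: 0.0
```

Run:
```python
from geo import *
from station import capture
import cv2
a=capture('scene')['image'][130:255,215:348,::-1];st()
cv2.imwrite('pics/done.png',cv2.resize(a,(638,600),interpolation=cv2.INTER_CUBIC))
```

```text
t 26.075 jig [173.7  55.5 225.8] F_jig [-0.47 -0.4  -0.65] w -0.3 gf 0.0 toolx ang 0.2647
```

View pics/done.png

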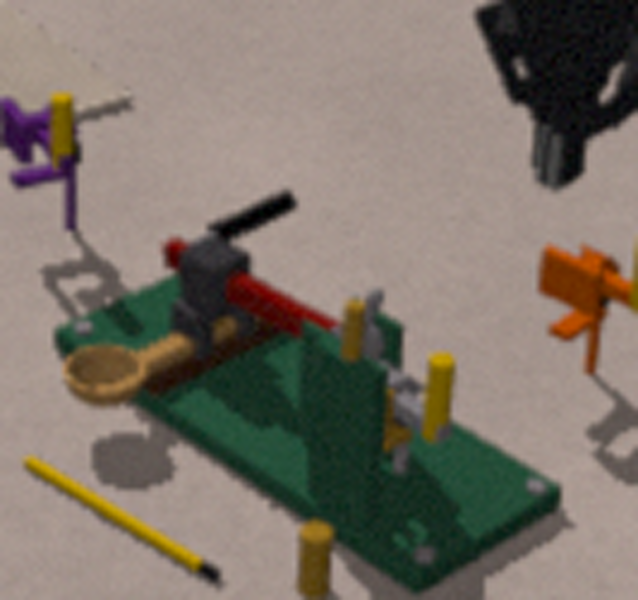

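The hammer lies down on the guide with its head at (210,270), so the punch is driven. The post has sprung back and the hand is clear, so I'm handing in.

```bash
python3 -c "
from station import *;print(hand_in())"
```

```text
the job is handed in; nothing more can be done
None
```

The job is handed in: the hammer was cocked on its sear and let go, then freed with the trigger so one blow brought it down on the punch. The last picture shows it resting there with the hand clear, but the punch depth was judged by eye and no verdict came back.

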